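# Open the child-locked cleaning cupboard

### The arm

A 7-joint arm with a two-finger parallel gripper is mounted at the origin on a cart in front of the work surface, level with it; the furniture and walls round the work are solid. World frame = base frame: x ahead of the robot, y to its left, z up, the work surface at z = 0. Lengths are in m, angles in rad, forces in N, time in s.
With the tool pointing down it reaches from about 0.425 to 0.825 m from the base axis. Payload 3.6 kg.
Tool frame: the origin (TCP) lies where the fingers leave the gripper's body, on its centre line; the fingertips stand 73 mm ahead of it and the grasp point (between the pads) lies 54 mm ahead of it; z points along the fingers, y is the line along which they close (so a half turn about z gives the same grasp; the last joint's range is limited). The gripper opens to 85 mm and grips with 20 to 120 N. Pads are 22 mm wide; open, the fingers measure 114 mm over their backs; the gripper's body (76 mm by 85 mm) begins 54 mm behind the grasp point. The pads swing forward as they close: fully open they stand 13 mm farther back than shut.
Start: joints at [1.137, 0.615, -0.013, 1.423, 0.008, 1.103, -0.04], TCP at [0.258, -0.597, 0.304] pointing down, gripper open.
Joint ranges: [-3.12, 3.12], [-0.3, 2.06], [-1.34, 1.32], [0.26, 2.42], [-1.36, 4.5], [0.01, 1.98], [-2.84, 2.84]. Speed limits (rad/s): [2.79, 2.79, 3.14, 3.14, 3.14, 3.14, 3.14].

### API

Orientations are given as a unit quaternion [x, y, z, w].
In Python, from station import arm, snapshot, camera_info, ticket gives the robot as it stands. Calls block until the motion is done:
- arm.movep(position, orientation): joint-space move of the TCP to a pose.
- arm.line_to(position, velocity=0.15, ori=None): straight line of the TCP; ori=None keeps the orientation; velocity is the mean speed in m/s.
- arm.move_j(angles): joint-space move.
- arm.move_gripper(opening, effort=None): opening from 0.0 (shut) to 1.0 (fully open); effort is the grip in N (None keeps the last); returns when the fingers have stopped.
- arm.pause(seconds).
- arm.ik(position, orientation): joint angles nearest the present ones, or None.
- snapshot(name): name is "scene" or "top"; returns the picture (384x512x3 uint8, blue, green, red); there is no depth.
- camera_info(name): a dict with "fx", "fy", "cx", "cy" (pixels), "R" (3x3) and "t" (3): a world point X has camera coordinates R X + t. Camera axes: x right, y down, z forward; pixel columns grow to the right and rows downward; lengths in m; the calibration is good to about 2 mm. A picture is of the moment at which its call begins. camera_info takes no time and is no camera call.
A pose or a line that the arm cannot do raises arm.MotionError and nothing moves.
- ticket.finish_job(): hands the job in; it is judged then, once.
Readings, each from a call of its own:
- arm.read_time(): time.
- arm.read_joint_positions(): joint angles.
- arm.read_dq(): joint speeds.
- arm.read_effort(): joint torques, N m.
- arm.read_tool_pos(): TCP position.
- arm.read_eef_rot(): TCP orientation.
- arm.read_ft_force(): force on the tool from outside, world axes, zero at the start.
- arm.read_wrist_torque(): the same for the moment, N m.
- arm.read_opening(): opening from 0.0 (shut) to 1.0 (fully open).
- arm.read_finger_force(): force on a finger pad.
Only numpy, scipy, OpenCV 4.12 (cv2) and the standard library are available. Lean on these libraries where they do the work, as an engineer would, in place of code of your own. Each camera call takes 0.05 s, during which the arm holds its last target. There are 200 camera calls.

### The job

The little green-fronted cupboard on the drainboard has a child-safety latch: its door comes out only a finger's width before a sprung orange hook behind it catches. Draw the door out until the hook holds it, reach down through the gap between door and cupboard top, gently press the hook's pad down just far enough for the hook to drop below its catch (it is light plastic: neither force the door against it nor ram it onto its bottom stop) and, keeping it down, bring the door past the catch. Then swing the door wide open, about square to the cupboard, leave it standing there, and disturb nothing else.

Things in the scene. Friction and masses are not known exactly. Their poses are not given: they have to be found in the camera images.
- cupboard: Counter-top cupboard, light wood, 200 mm deep (x) x 280 wide (y) x 270 high, fixed to the surface. Origin: centre of its underside; its own -x points out of its front. In its own frame (mm) the carcass front is the plane x=-100; the top board spans z 258 to 270 and its front edge is at x=-100.
- door (a joint): Angle of the sage-green door (276 wide, 256 high, 16 thick), rad: 0 shut, grows as it opens towards the robot and left, limit 1.9; light friction, stays where left. It starts (nearly) shut; the hook stops it at about 0.155 rad, gap about 36 mm at the latch. Beyond about 0.26 rad the barb is past the catch and the hook may be let up.
- door_hinge (a point): Point on the door's upright hinge line, level with the cupboard's top, at cupboard x -100, y +138 (left as the robot sees it). The door's inner face contains this line. At door angle t a point r mm from the hinge along the inner face is at cupboard x = -100 - r sin t, y = 138 - r cos t. Door top: 2 mm below the cupboard's top.
- knob (a point): Centre of the round steel knob's head on the door's front (head 28 diameter, 18 deep, axis square to the door, centre 25 in front of the door's front face, neck 17 diameter), 235 mm from the hinge and 36 mm below the cupboard's top. Can be pinched from above, fingers to its left and right.
- latch_base: White latch plate (46 wide, 62 high) on the door's inner face. Origin on that face, 235 mm from the hinge, 43 below the cupboard's top; x points into the cupboard, square to the door. It carries the sprung orange hook: a level arm 18 wide from 6 to 64 mm from the face, its top at the origin's height, with a T-shaped upward barb 40 wide at its end. Over 20 N on it from the robot harms it.
- press_line (a point): Point over the press pad, moving with the door: 21 mm inward from the inner face, 235 mm from the hinge, level with the cupboard's top. Straight below it the hook carries the pad, an orange disc 21 mm across, flat on top, on a threaded stem. How far the stem is screwed out differs: the pad's top lies 13 to 37 mm down, no reading tells where; feel for it.
- keeper: White catch: bracket under the top board, origin on the board's underside, two prongs 30 mm long, 10 to 16 mm behind the carcass front; the barb's ears hook behind them. Pressed straight down the hook's spring gives 4 N to start, 6.7 N at 7.5 mm, 7.5 N at the hard bottom stop at 10 mm; it springs back. From 7.5 mm down the barb clears the catch. Over 25 N of hook on catch harms it.
- tea_box: Green carton 65x135x75 on the rear of the cupboard's top; leave alone. Origin: centre of underside.
- espresso_cup: White espresso cup, 46 high, at the front; leave alone. Origin: centre of underside.
- tamper: Coffee tamper standing on its steel base, dark handle up, 58 across, 102 high, at the front; leave alone. Origin: centre of underside.
- distributor: Round coffee distributor, white with a dark top, 62 across, 34 high, at the front right; leave alone. Origin: centre of underside.

How it is judged:
By the outcome, as a careful person would: the job done as asked, in the order asked, and still so for the second after the job is handed in, with the robot touching nothing.
It also fails if it takes over 58 s, if anything falls off the work surface, if the arm or the gripper's body presses on something with over 40 N, if the wrist force passes 120 N, or if a joint passes its speed limit or range.

## Working session

There is one attempt and no reset: what is moved stays moved. The work goes in short steps, each a Python script; the robot and the scene stay as the last script left them, time stands still between calls to the robot, and variables do not carry over. Pictures are saved under pics/ and viewed, at most 10 in all, crops included, and the job is handed in when it is done.

```bash
ls; mkdir -p pics; python3 - <<'E'
from station import arm,snapshot,camera_info
import cv2
for n in("scene","top"):
    im=snapshot(n); cv2.imwrite(f"pics/{n}0.png",im); c=camera_info(n); print(n,c)
a=cv2.imread("pics/scene0.png");b=cv2.imread("pics/top0.png")
print(arm.read_time(),arm.read_tool_pos(),arm.read_eef_rot(),arm.read_ft_force())
E
```

```text
pics
scene {'fx': 427.32994670395937, 'fy': 427.32994670395937, 'cx': 252.42345354200725, 'cy': 189.9281937832711, 'R': array([[-0.85908507, -0.51183154, -0.00114748],
       [-0.21268704,  0.35902253, -0.90877227],
       [ 0.46555028, -0.78046864, -0.41729084]]), 't': array([0.48863914, 0.28228956, 1.18927512])}
top {'fx': 499.805468243431, 'fy': 499.805468243431, 'cx': 250.04450626108436, 'cy': 195.36977462865548, 'R': array([[ 0.02876235, -0.99955822, -0.00748949],
       [-0.99222032, -0.02764168, -0.12138685],
       [ 0.1211262 ,  0.01092259, -0.99257702]]), 't': array([0.01794036, 0.57572013, 1.48401859])}
0.1 [ 0.25758507 -0.5962089   0.30284799] [ 9.79272400e-01  2.02544236e-01 -2.57478305e-04 -1.15464361e-03] [ 0.62705224 -1.05244079 -0.33923527]
```

View pics/scene0.png

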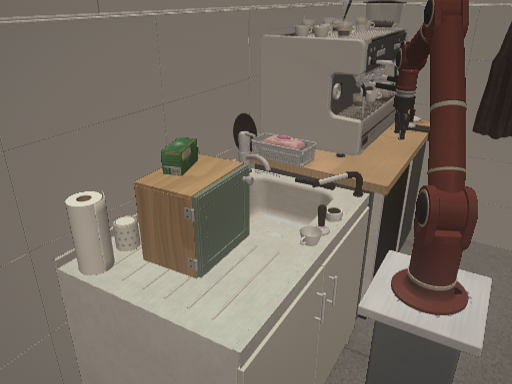

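View pics/top0.png

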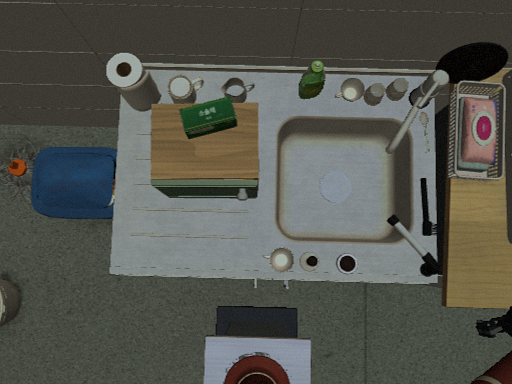

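The scene view shows the cupboard at the left of the drainboard with its green door to the robot. In the top view the cupboard top spans about (152,103)–(258,180), the knob is near (242,195), and the cup, tamper and distributor are at about (282,260), (310,261) and (347,264). I'll enlarge the cupboard.

```bash
python3 - <<'E'
import cv2
b=cv2.imread("pics/top0.png")
cv2.imwrite("pics/c1.png",cv2.resize(b[90:215,140:270],None,fx=4.8,fy=4.8,interpolation=cv2.INTER_CUBIC))
E
```

```text
(no output)
```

View pics/c1.png

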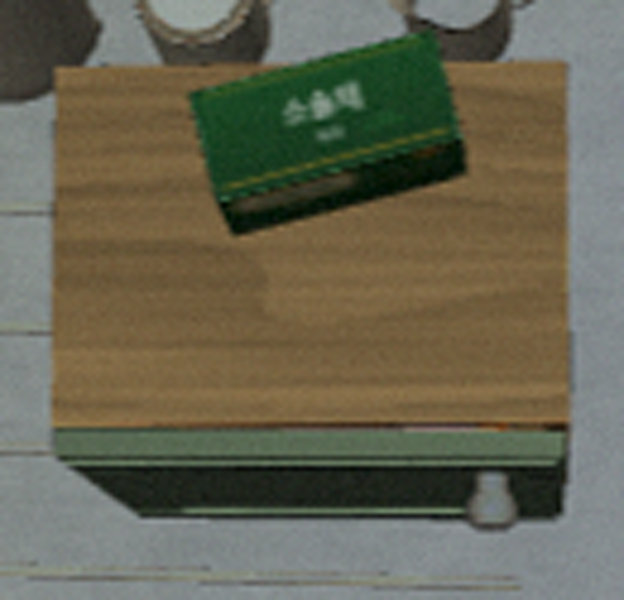

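The crop shows the top board's corners at full-image pixels of about (151.4,103.5), (258,103), (151,179) and (258.4,178.3). The knob head is near (242,194) and the door is all but shut.

```bash
cat >h.py <<'E'
import numpy as np, cv2
from scipy.optimize import least_squares
from scipy.spatial.transform import Rotation as Ro
from station import arm,snapshot,camera_info,ticket
def proj(n,P):
    c=camera_info(n);q=(c["R"]@np.atleast_2d(P).T).T+c["t"]
    return q[:,:2]/q[:,2:]*[c["fx"],c["fy"]]+[c["cx"],c["cy"]]
def unproj(n,uv,z):
    c=camera_info(n);d=c["R"].T@[(uv[0]-c["cx"])/c["fx"],(uv[1]-c["cy"])/c["fy"],1];o=-c["R"].T@c["t"]
    return o+d*(z-o[2])/d[2]
def c2w(p,xyz): # cupboard mm -> world m
    x,y,z=np.array(xyz,float)/1000;c,s=np.cos(p[2]),np.sin(p[2])
    return np.array([p[0]+c*x-s*y,p[1]+s*x+c*y,z])
def face(t,r,d,z): # cupboard mm: r along face, d inward(+)/outward(-) from inner face
    return [-100-r*np.sin(t)+d*np.cos(t),138-r*np.cos(t)-d*np.sin(t),z]
E
python3 - <<'E'
from h import *
uv=np.array([[55,65],[567,62],[53,428],[569,424]])+.5
uv=uv/4.8-.5+[140,90]
W=[[100,140,270],[100,-140,270],[-100,140,270],[-100,-140,270]]
f=lambda p:(proj("top",[c2w(p,w) for w in W])-uv).ravel()
s=least_squares(f,[.7,.1,0]);print(s.x,s.fun.round(2))
p=s.x
print([unproj("top",u,.27).round(4) for u in uv])
print("scene pred",proj("scene",[c2w(p,w) for w in W]).round(1))
k=c2w(p,face(0.0,235,-41,234));print("knob",k,proj("top",k),proj("scene",k))
for uv,z in(((282,258),.046),((310,261),.102),((347,264),.034)):print(unproj("top",uv,z))
E
```

```text
[0.68751406 0.15467624 0.03597763] [ 0.23  0.32  0.07 -0.04 -0.65 -0.11  0.36 -0.17]
[array([0.7833, 0.2988, 0.27  ]), array([0.7924, 0.0185, 0.27  ]), array([0.5823, 0.2893, 0.27  ]), array([0.5921, 0.0121, 0.27  ])]
scene pred [[133.4 182. ]
 [192.1 152.6]
 [191.  196.6]
 [244.  162.9]]
knob [0.55009438 0.05266726 0.234     ] [[242.22542592 195.38681658]] [[248.77227009 180.62285542]]
[ 0.38893877 -0.06617524  0.046     ]
[ 0.38281517 -0.14312545  0.102     ]
[ 0.37672812 -0.26122546  0.034     ]
```

```bash
python3 - <<'E'
import cv2
b=cv2.imread("pics/scene0.png")
cv2.imwrite("pics/c2.png",cv2.resize(b[125:275,125:265],None,fx=4,fy=4,interpolation=cv2.INTER_CUBIC))
E
```

```text
(no output)
```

View pics/c2.png

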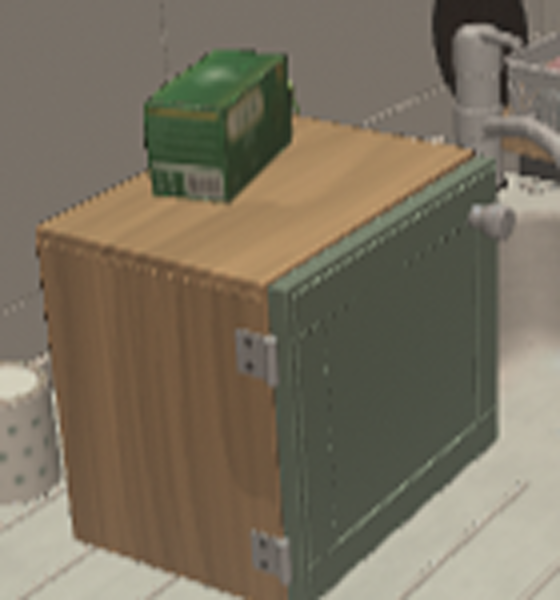

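The scene-view prediction agrees with the picture to about 1 px, both at the corners and at the knob (crop (495,220)). So the pose is good: yaw 0.036, knob at (0.550, 0.053, 0.234). I'll check reachability, then move above the knob.

```bash
cat >>h.py <<'E'
P=np.array([0.68751406,0.15467624,0.03597763])
def ori(t,flip=0):
    a=(P[2]-t+flip*np.pi)/2
    return [np.cos(a),np.sin(a),0,0]
def F(n=4): return np.mean([arm.read_ft_force() for _ in range(n)],axis=0)
def pose(t,r,d,z): # z in mm above cupboard base = TCP height
    return c2w(P,face(t,r,d,z))
def outdir(t): # unit vec outward (opening)
    a=P[2]-t; return -np.array([np.cos(a),np.sin(a),0])
E
python3 - <<'E'
from h import *
p=arm.read_tool_pos();t0=arm.read_time()
for f in(0,1,-1):
    for t,r,d,z in((0,235,-41,400),(0,235,-41,290),(.155,235,18,310),(.3,235,17,310),(.8,190,17,310),(1.3,190,17,310),(1.57,190,15,310),(1.57,190,80,400)):
        q=arm.ik(pose(t,r,d,z),ori(t,f)); print(f,t,None if q is None else np.round(q,2))
print(arm.read_time()-t0)
E
```

```text
0 0 [ 0.05  0.39 -0.28  1.55  0.11  1.22 -1.78]
0 0 [-0.04  0.48 -0.14  1.73  0.08  0.94 -1.75]
0 0.155 [-0.06  0.49 -0.12  1.64  0.07  1.01 -1.88]
0 0.3 [-0.06  0.44 -0.12  1.73  0.06  0.97 -2.05]
0 0.8 [-0.2   0.36 -0.18  1.88  0.08  0.91 -2.76]
0 1.3 [ 0.23  0.53 -1.15  1.92  0.56  1.06  2.3 ]
0 1.57 [ 0.11  0.56 -1.15  1.88  0.58  1.08  1.91]
0 1.57 [ 0.31  0.37 -1.14  1.8   0.36  1.21  2.24]
1 0 [ 0.4   0.49 -0.86  1.54  0.38  1.29  1.1 ]
1 0 [ 0.37  0.59 -0.8   1.71  0.48  1.05  1.01]
1 0.155 [ 0.34  0.59 -0.78  1.62  0.45  1.11  0.89]
1 0.3 [ 0.34  0.53 -0.76  1.72  0.41  1.06  0.75]
1 0.8 [ 0.26  0.47 -0.88  1.86  0.43  1.01  0.01]
1 1.3 [ 0.23  0.53 -1.15  1.92  0.56  1.06 -0.85]
1 1.57 [-0.    0.47 -0.93  1.88  0.45  1.01 -1.09]
1 1.57 [ 0.22  0.31 -0.97  1.8   0.28  1.17 -0.81]
-1 0 [ 0.4   0.49 -0.86  1.54  0.38  1.29  1.1 ]
-1 0 [ 0.37  0.59 -0.8   1.71  0.48  1.05  1.01]
-1 0.155 [ 0.34  0.59 -0.78  1.62  0.45  1.11  0.89]
-1 0.3 [ 0.34  0.53 -0.76  1.72  0.41  1.06  0.75]
-1 0.8 [ 0.26  0.47 -0.88  1.86  0.43  1.01  0.01]
-1 1.3 [ 0.23  0.53 -1.15  1.92  0.56  1.06 -0.85]
-1 1.57 [-0.    0.47 -0.93  1.88  0.45  1.01 -1.09]
-1 1.57 [ 0.22  0.31 -0.97  1.8   0.28  1.17 -0.81]
0.0
```

```bash
python3 - <<'E'
from h import *
arm.line_to([.258,-.597,.40],velocity=.25)
arm.movep(pose(0,235,-41,400),ori(0,1))
arm.move_gripper(.7,20)
arm.line_to(pose(0,235,-41,345),velocity=.2)
cv2.imwrite("pics/k1.png",np.hstack([cv2.resize(snapshot(n)[y:y+150,x:x+130],None,fx=3,fy=3,interpolation=cv2.INTER_CUBIC) for n,x,y in(("top",175,110),("scene",180,100))]))
print(arm.read_time(),arm.read_tool_pos(),pose(0,235,-41,345),F())
E
```

```text
4.0667 [0.55084516 0.05325557 0.34660102] [0.55009438 0.05266726 0.345     ] [ 1.24639996 -0.26119106  0.1554283 ]
```

View pics/k1.png

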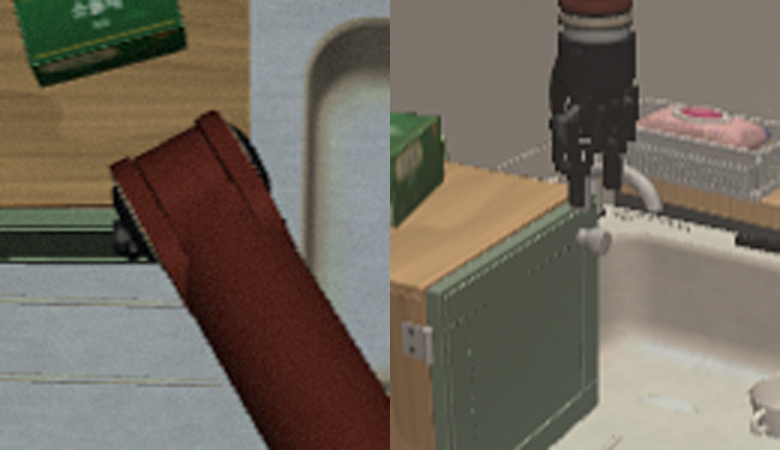

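The fingers hang just above the knob, one on each side of it (right half of the picture, knob at about (597,238)). Next I go down, pinch and draw.

```bash
python3 - <<'E'
from h import *
Z=285
arm.line_to(pose(0,235,-41,Z),velocity=.12)
print("down",F())
arm.move_gripper(0,25)
f0=F();print("grip",arm.read_opening(),arm.read_finger_force(),f0,arm.read_time())
for t in(.04,.08,.11,.13,.14,.145,.15,.154,.158,.162,.166,.17,.174):
    arm.line_to(pose(t,235,-41,Z),velocity=.05,ori=ori(t,1))
    f=F(); pull=-(f-f0)@outdir(t)
    p=arm.read_tool_pos(); print(t,pull.round(2),(f-f0).round(1),(-(p-pose(0,235,-41,Z))@outdir(t)*-1000).round(1))
    if t>.12 and pull>6: break
print(arm.read_time())
E
```

```text
down [ 0.92982493 -0.56265647 -0.53487588]
grip 0.31965026204779556 24.97604191303253 [0.62569843 2.23737572 3.26020233] 5.1
0.04 0.4 [0.4 2.1 2.7] 8.8
0.08 0.22 [0.3 1.8 2.9] 18.1
0.11 -0.12 [-0.   1.6  2.1] 25.3
0.13 1.21 [1.3 0.7 2.9] 30.0
0.14 -0.17 [-0.1  0.7  2.9] 32.3
0.145 1.22 [1.4 1.5 3.4] 33.0
0.15 2.75 [3.1 2.6 1.2] 33.3
0.154 5.26 [5.4 0.7 0.3] 33.5
0.158 7.12 [ 7.2  0.5 -1.2] 33.7
7.575
```

The hook holds the door, with the pull rising to 7 N. I'll ease off, release, rise, and take a look.

```bash
python3 - <<'E'
from h import *
Z=285;t=.143
arm.line_to(pose(t,235,-41,Z),velocity=.05,ori=ori(t,1));print(F())
arm.move_gripper(.7)
arm.line_to(pose(t,235,-41,365),velocity=.25)
q=pose(t,235,18,365)
# look with arm out of the way to the right/front
arm.line_to(q+[-.0,-.16,.03],velocity=.3)
arm.move_gripper(0)
im=snapshot("top");cv2.imwrite("pics/k2.png",cv2.resize(im[150:220,190:280],None,fx=8,fy=8,interpolation=cv2.INTER_CUBIC))
im=snapshot("scene");cv2.imwrite("pics/k2s.png",im)
for tt in(.14,.155):print(tt,proj("top",[c2w(P,face(tt,r,d,268)) for r,d in((276,0),(276,-16),(200,0))]).round(1),proj("top",c2w(P,face(tt,235,-41,234))),proj("top",c2w(P,face(tt,235,21,245))))
print(arm.read_time(),arm.read_opening())
E
```

```text
[0.55496972 3.88019935 5.50792925]
0.14 [[256.8 192.7]
 [256.  198.8]
 [227.5 188.9]] [[239.24302785 207.63062528]] [[242.31073386 183.90627423]]
0.155 [[256.6 194.3]
 [255.7 200.4]
 [227.4 190. ]] [[238.82081777 208.91945485]] [[242.23921832 185.23994416]]
10.15 0.004129370882840134
```

View pics/k2.png

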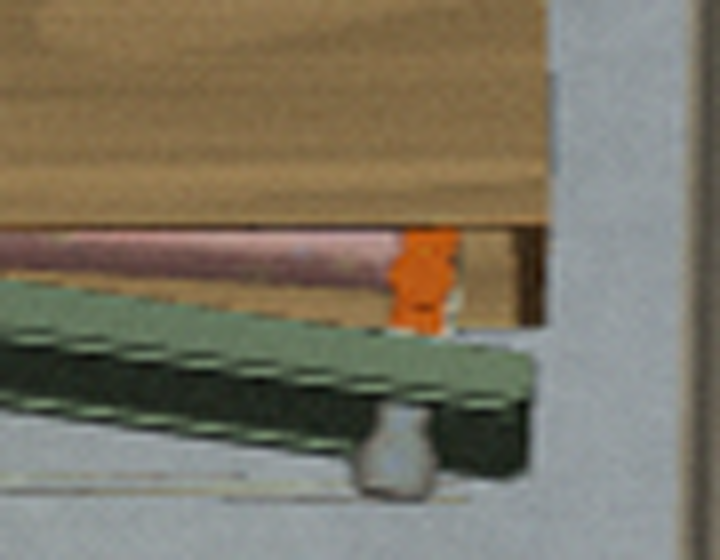

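The picture shows the orange pad in the gap at about (424,272) in the crop, which is (243,184) in full pixels. The door corner at (257,194) gives t≈0.15, and the pad is within 2 mm of prediction. Now I feel down for it.

```bash
cat >>h.py <<'E'
def TP(n=4): return np.mean([arm.read_tool_pos() for _ in range(n)],axis=0)
E
python3 - <<'E'
from h import *
t,r,d=.15,236.5,19.5
arm.movep(pose(t,r,d,375),ori(t,1))
arm.line_to(pose(t,r,d,337),velocity=.1)
arm.pause(.2)
f0=F(8);p=TP();print("base",f0,((p-pose(t,r,d,337))*1000).round(2),arm.read_time())
for z in np.arange(336,300,-1.):
    arm.line_to(pose(t,r,d,z),velocity=.02)
    f=F()-f0
    if f[2]>1.5 or np.hypot(*f[:2])>4:
        f=F(8)-f0;print(z,f.round(2),((TP()-pose(t,r,d,z))*1000).round(2))
        if f[2]>1.5 or np.hypot(*f[:2])>4: break
print(arm.read_time()); np.save("f0.npy",f0)
E
```

```text
base [ 0.27931944  0.63893431 -0.26798591] [0.33 0.09 0.83] 11.5667
327.0 [-0.91 -0.46  3.11] [0.17 0.07 0.43]
14.0667
```

```bash
python3 - <<'E'
from h import *
f0=np.load("f0.npy");t,r,d=.15,236.5,19.5
for z in [326.5,326,325,324,323,322,321,320.5,320,319.5]:
    arm.line_to(pose(t,r,d,z),velocity=.02);arm.pause(.1)
    f=F(8)-f0;print(z,f.round(2),((TP(8)-pose(t,r,d,0))*1000).round(2))
    if f[2]>8.2 or np.hypot(*f[:2])>5:break
print(arm.read_time())
E
```

```text
326.5 [ 0.04 -0.87  3.87] [2.3000e-01 6.0000e-02 3.2686e+02]
326 [-0.21 -1.45  4.76] [2.2000e-01 4.0000e-02 3.2617e+02]
325 [ 0.53 -0.96  4.24] [1.1000e-01 7.0000e-02 3.2509e+02]
324 [ 0.31 -0.9   4.78] [-1.0000e-02  6.0000e-02  3.2405e+02]
323 [ 0.27 -1.31  6.08] [-1.0000e-02  9.0000e-02  3.2312e+02]
322 [-2.08 -0.72  5.59] [-1.0000e-02  7.0000e-02  3.2218e+02]
321 [-0.42 -0.12  6.02] [-1.0000e-02  9.0000e-02  3.2126e+02]
320.5 [-0.17 -1.53  6.43] [-3.0000e-02  8.0000e-02  3.2081e+02]
320 [-0.05 -0.28  7.36] [0.0000e+00 6.0000e-02 3.2033e+02]
319.5 [-0.61 -0.3   6.25] [-0.000e+00  6.000e-02  3.199e+02]
17.5667
```

```bash
python3 - <<'E'
from h import *
f0=np.load("f0.npy");t,r,d=.15,236.5,19.5;zc=318
for z in (319,318.5,318):
    arm.line_to(pose(t,r,d,z),velocity=.02)
arm.pause(.15);print((F(12)-f0).round(2),TP()[2])
for t in np.r_[np.arange(.156,.24,.006),np.arange(.25,.37,.015)]:
    arm.line_to(pose(t,r,d,zc),velocity=.03,ori=ori(t,1))
    f=F()-f0;p=TP();push=-f@outdir(t)
    print(t.round(3),push.round(1),f.round(1),(p[2]*1000).round(2),((p-pose(t,r,d,zc))@outdir(t)*1000).round(2))
    if push>9 or f[2]>11: print("ABORT");break
cv2.imwrite("pics/k3.png",snapshot("scene")[110:290,120:290]);cv2.imwrite("pics/k3t.png",snapshot("top"))
print(arm.read_time())
E
```

```text
[-0.73 -1.16  6.85] 0.3184906970312701
0.156 -0.6 [-0.8 -1.4  7.6] 318.58 -0.13
0.162 -0.9 [-1.1 -1.   7.5] 318.61 -0.14
0.168 0.4 [ 0.2 -1.2  6.5] 318.58 -0.14
0.174 -0.3 [-0.4 -0.8  7.7] 318.58 -0.13
0.18 -0.5 [-0.6 -0.9  6.9] 318.6 -0.14
0.186 -0.2 [-0.5 -1.5  7. ] 318.6 -0.13
0.192 -1.0 [-1.1 -0.8  6.3] 318.59 -0.12
0.198 -0.8 [-1.1 -1.4  7.1] 318.61 -0.14
0.204 -0.2 [-0.4 -1.   7.1] 318.59 -0.14
0.21 0.5 [ 0.2 -1.7  7.4] 318.58 -0.12
0.216 -0.6 [-0.7 -0.6  7.5] 318.58 -0.13
0.222 0.3 [ 0.1 -1.   6.8] 318.58 -0.13
0.228 0.3 [-0.  -1.9  6.6] 318.58 -0.1
0.234 -0.2 [-0.3 -0.7  7.3] 318.56 -0.12
0.25 -0.7 [-0.9 -1.   7. ] 318.5 0.2
0.265 0.3 [-0.2 -2.   6.2] 318.5 0.2
0.28 -0.8 [-0.9 -0.5  7.2] 318.51 0.2
0.295 0.2 [-0.2 -1.5  8.1] 318.5 0.22
0.31 -1.1 [-1.2 -0.3  6.1] 318.5 0.23
0.325 -1.3 [-1.9 -1.7  6.3] 318.47 0.21
0.34 0.0 [-0.  -0.3  7.1] 318.47 0.27
0.355 -1.0 [-1. -0.  7.] 318.47 0.25
24.2083
```

```bash
python3 - <<'E'
import cv2,numpy as np
a=cv2.resize(cv2.imread("pics/k3.png"),None,fx=2.4,fy=2.4,interpolation=2);b=cv2.resize(cv2.imread("pics/k3t.png")[90:240,140:280],None,fx=2.7,fy=2.88,interpolation=2)
h=min(a.shape[0],b.shape[0]);cv2.imwrite("pics/k3v.png",np.hstack([a[:h],b[:h,:380]]))
E
```

```text
(no output)
```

View pics/k3v.png

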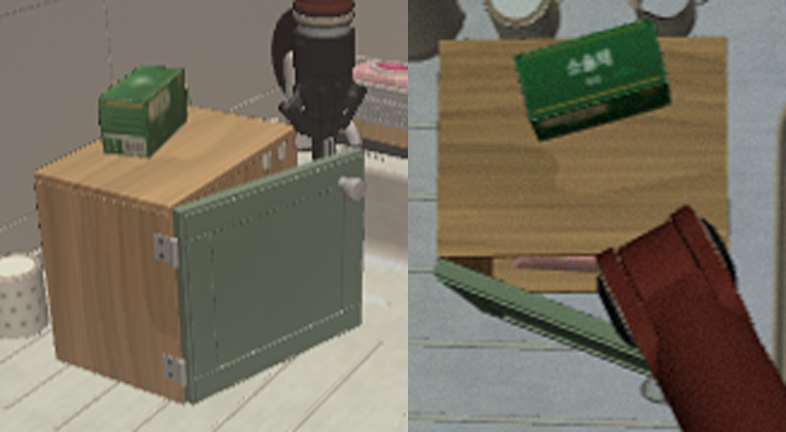

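The door stands at about 0.35 rad with the barb well past the catch; the keeper prongs are visible clear of it at about (270,158). I'll let the hook up, move along the door clear of the latch, and swing it open.

```bash
python3 - <<'E'
from h import *
f0=np.load("f0.npy");t=.355
arm.line_to(pose(t,236.5,19.5,330),velocity=.04)
arm.line_to(pose(t,236.5,21,352),velocity=.15)
arm.line_to(pose(t,178,28,352),velocity=.15)
arm.line_to(pose(t,178,28,300),velocity=.12)
print(arm.read_time(),(F()-f0).round(1))
arm.line_to(pose(t,178,13,300),velocity=.06)
for t in np.r_[np.arange(.42,1.5,.08),1.5,1.53,1.56]:
    arm.line_to(pose(t,178,10,300),velocity=.09 if t<1.45 else .04,ori=ori(t,1))
    f=F()-f0
    if abs(f).max()>8: print("force",t,f);break
print(t,f.round(1),arm.read_time(),TP()-pose(t,178,10,300))
arm.line_to(pose(t,178,45,300),velocity=.06)
arm.line_to(pose(t,178,70,400),velocity=.2)
print(arm.read_time(),F()-f0)
cv2.imwrite("pics/k4.png",np.vstack([cv2.resize(snapshot("top"),(400,300)),cv2.resize(snapshot("scene"),(400,300))]))
E
```

```text
26.0833 [-0.1 -0.3  0.8]
1.56 [-0.8 -0.5  0.7] 31.8917 [-2.73968494e-05  9.18804140e-05  1.75120256e-05]
33.2917 [-0.1272065  -1.25705722 -0.11493098]
```

View pics/k4.png

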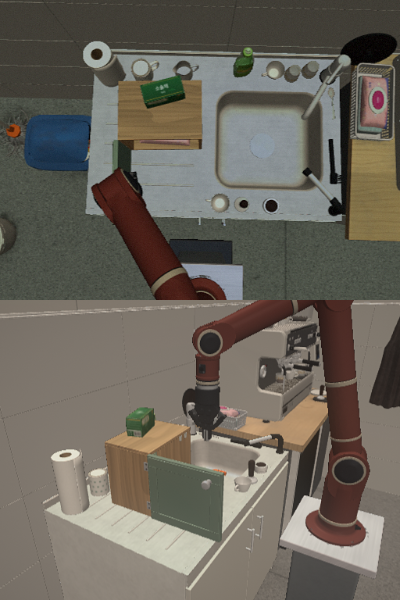

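The door stands about square to the cupboard (top view: its edge points straight toward the robot at x≈120), the other objects haven't moved, and the gripper is clear above. I'm handing it in.

```bash
python3 -c "
from h import *
print(ticket.finish_job())"
```

```text
the job is handed in; nothing more can be done
None
```

The job is handed in after about 33 s of robot time: I drew the door to the hook, pressed the pad down about 8.5 mm (about 7 N) to free it, and left the door standing about square to the cupboard, with nothing else seen to have moved.

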